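# Seat a cassette in the block clamp and hold its sprung arm past the click

### The arm

A 7-joint arm with a two-finger parallel gripper is mounted at the origin on a cart in front of the work surface, level with it; the furniture and walls round the work are solid. World frame = base frame: x ahead of the robot, y to its left, z up, the work surface at z = 0. Lengths are in m, angles in rad, forces in N, time in s.
With the tool pointing down it reaches from about 0.4 to 0.85 m from the base axis. Payload 4.5 kg.
Tool frame: the origin (TCP) lies midway between the tips of the shut fingers; the grasp point (between the pads) lies 19 mm behind it (arm.grip_depth is the distance from the TCP to the grasp point, in m); z points along the fingers, y is the direction in which the jaws open and shut (so a half turn about z gives the same grasp; the last joint's range is limited). The gripper opens to 88 mm and grips with 3 to 60 N. Pads are 18 mm wide; open, the fingers measure 123 mm over their backs; the gripper's body (75 mm by 187 mm) begins 45 mm behind the grasp point.
Start: joints at [-1.166, 0.689, -0.195, 1.565, 0.157, 0.902, -0.215], TCP at [0.226, 0.583, 0.239] pointing down, gripper open.
Joint ranges: [-3.01, 3.01], [-0.46, 2.08], [-1.47, 1.51], [0.13, 2.56], [-1, 4.14], [0.04, 2.09], [-2.66, 2.66]. Speed limits (rad/s): [2.57, 2.57, 3.14, 3.14, 3.14, 3.14, 3.14].

### API

Orientations are given as a rotation vector (axis times angle).
In Python, from rig import arm, get_image, order gives the robot as it stands.
- The arm moves only by the shell command python3 -m pendant 'ROWS' [FORCE]. ROWS is a JSON object of lists of equal length, an entry for each row: "travel": the shift along the tool's x, y, z in mm, a list of three; "spin": the turn about the tool's z in degrees; "hand": the opening, from -1 (shut) to 1 (fully open). In form: {"travel": [[dx, dy, dz], ...], "spin": [spin, ...], "hand": [hand, ...]}. A call has 1 to 8 rows; each row is the pose to reach, as a shift and turn from the pose commanded when the call began, along the tool's axes at that moment; what a row does not reach only later rows make up. A row lasts 1/8 s, in which the tool goes at most 62.5 mm and 10.7 degrees, less where a joint would pass 70% of its speed; a pose out of reach is approached as far as the arm can. A call with a gripper value outside its range is refused whole. The fingers move at their own pace and stop on an object; FORCE is the grip in N (left out, the last holds). Time passes only in rows, so rows that repeat a pose let the fingers close. It gives the time, the measured TCP pose, the force and the opening at its end, in the units of the state.
- arm.get_obs(): the state, without advancing time (a new reading comes with each control period).
- get_image(name): name is "side" or "top"; returns a dict with "image" (480x640x3 uint8, red, green, blue), "range_z" (480x640 float32, m along the optical axis (not along the pixel's ray), 0 where there is no reading), "fx", "fy", "cx", "cy" (pixels), "rvec" (rotation vector, rad) and "tvec" (3), from world to camera coordinates, as OpenCV has them. Camera axes: x right, y down, z forward; pixel columns grow to the right and rows downward; lengths in m; the calibration is good to about 2 mm. A picture is of the moment at which its call begins.
- order.hand_in(): hands the job in, once; it reports no verdict.
The state is a dict: "time": time; "joints": joint angles; "dq": joint speeds; "tau": joint torques, N m; "ee_pos": TCP position; "tcp_rot": TCP orientation; "wrist_force": force on the tool from outside, world axes, zero at the start; "moment": the same for the moment, N m; "gripper_width": opening from 0.0 (shut) to 1.0 (fully open).
Only numpy, scipy, OpenCV 4.12 (cv2) and the standard library are available. Lean on these libraries where they do the work, as an engineer would, in place of code of your own. Each camera call takes 0.05 s, during which the arm holds its last target. There are 200 camera calls.

### The job

Put the green cassette, wax side up, down into the nest of the sprung block clamp and let go of it. Then, with the gripper, push the red peg of the blue tensioner arm away from the robot, past its ratchet click and on towards its stop, so that the sprung pad presses the cassette against the steel back wall. Finish while still holding the arm there (let go, it springs back onto the pawl and the pad goes slack), and leave the pink cassette, the timer and the petri dish alone.

Things in the scene. Friction and masses are not known exactly. Their poses are not given: they have to be found in the camera images.
- green_cassette: Tissue cassette, pale green, with a cream wax block on top; loose, about 12 g. Its base is 28 mm (own x) by 40 mm (own y) by 6 mm high; the wax (24 mm in x, from y = -9 to +16 mm) rises to 12 mm. Origin at the centre of its underside, z up. Grasp it across the 28 mm sides (fingers close along its own x).
- green_mid (a point): Centre of the green cassette, 6.5 mm above its underside; axes as the cassette's.
- clamp: Sprung block clamp, fixed to the bench: a steel slab, 134 by 162 mm (x -97 to +37, y -95 to +67 mm, top at 25 mm) carrying the grey nest, the blue arm and the pawl. Origin on the bench under the nest's centre; x points away from the robot along the nest's long side, y left, z up. Its place and yaw vary.
- nest (a point): Centre of the nest's floor, 39 mm above the bench; the clamp's axes. Pocket 45 mm (x) by 32 mm (y) between 5 mm high corner lugs, steel back wall at x = +22.5 mm (10 mm high). The cassette's 40 mm side lies along x, either way round. Finger notches: between x = -14 and +14 mm the long sides have no lugs and the raised floor is only 24 mm wide; free 14 mm down to the slab.
- pivot (a point): Pivot axis (vertical) of the blue tensioner arm, 43.5 mm above the bench; fixed to the clamp, at nest x = -52.5, y = +50 mm, with the clamp's axes. Its post ends 58 mm above the bench.
- peg_mid (a point): Middle of the upright red push peg on the arm, 100 mm from the pivot axis, 76.5 mm above the bench. The peg is 14 mm in diameter, 52.5 to 99.5 mm above the bench; the blue arm below it has its top at 49.5 mm. From near nest x = -77, y = -47 mm at rest it moves on an arc about the pivot, nearly along nest +x, to x = -28, y = -47 mm at the stop. The space on its robot side is free.
- tension_arm: The blue tensioner arm with its red peg and its sprung pad; origin on the pivot axis 15 mm above the bench, own -y runs along the arm to the peg, own x points to the nest, z up.
- tension_angle (a joint): Angle of the blue arm, rad: 0 at rest, grows as the peg is pushed away from the robot, hard stop at 0.50. A spring drives it back: 4 N at the peg at rest, 10 N near the stop, some 3 N more at the click. The pawl clicks over between 0.23 and 0.33; if then let go, the arm springs back onto the pawl, at about 0.31, too far back to clamp. The pad meets a seated cassette at 0.28 to 0.37; hold 0.4 up to the stop.
- pawl (a joint): Travel of the brass pawl slider in its dark housing at the right end of the arm (nest x = -49, y = -70 to -95 mm, top 43 mm above the bench), m: 0 at rest, about 0.0025 pushed aside as the arm's nose passes it, then back to 0.
- pad: Sprung plunger with a black rubber tip, 9 mm in diameter, half-way along the blue arm, pointing to the nest; it gives up to 10 mm (300 N/m). Origin on the arm's centre line, 43.5 mm above the bench, own x along the plunger towards the nest; the tip's face lies 31 mm along it.
- pink_mid (a point): Centre of the pink cassette (bystander, same shape as the green one, loose), 6.5 mm above its underside.
- bench_timer: White bench timer, 62 by 62 by 23 mm (bystander, loose); origin at the centre of its underside.
- dish: Clear petri dish, 64 mm in diameter, 17 mm high (bystander, loose), near the bench's front edge; origin at the centre of its underside.

How it is judged:
By the outcome, as a careful person would: the job done as asked, in the order asked, and still so for the second after the job is handed in, while the arm keeps its last pose, push and grip.
It also fails if it takes over 61 s, if anything falls off the work surface, if the arm or the gripper's body presses on something with over 40 N, if the wrist force passes 120 N, or if a joint passes its speed limit or range.

## Working session

There is one attempt and no reset: what is moved stays moved. The work goes in short steps, Python scripts to look and compute and a shell command to move; the robot and the scene stay as the last step left them, time stands still between calls to the robot, and variables do not carry over. Pictures are saved under pics/ and viewed, about 8 in all and at most 12, crops included, and the job is handed in when it is done.

```bash
ls; mkdir -p pics
python3 - <<'E'
from rig import arm,get_image
import cv2,numpy as np
o=arm.get_obs();print({k:np.round(v,3).tolist() for k,v in o.items()})
for n in("top","side"):
    d=get_image(n);np.savez(f"pics/{n}0.npz",**d);cv2.imwrite(f"pics/{n}0.png",d["image"][:,:,::-1])
    print(n,d["fx"],d["cx"],d["cy"],d["rvec"],d["tvec"],(d["range_z"]>0).mean())
E
```

```text
pics
{'time': 0.0, 'joints': [-1.166, 0.69, -0.194, 1.566, 0.157, 0.903, -0.215], 'dq': [-0.001, 0.001, 0.001, 0.0, -0.001, -0.001, -0.0], 'tau': [-0.001, -52.756, -1.267, -15.343, -0.053, 0.006, 0.0], 'ee_pos': [0.226, 0.582, 0.238], 'tcp_rot': [-0.579, -3.088, 0.003], 'wrist_force': [0.025, 0.578, -0.628], 'moment': [0.048, 0.028, 0.004], 'gripper_width': 0.999}
top 511.13202103441085 321.09151810463953 245.81154005095993 [ 2.12262448 -2.16022765  0.16539106] [-0.02339082  0.53579926  1.30607476] 0.9959212239583334
side 495.67210300621804 317.1553163914571 231.55244077592988 [ 0.13793195 -2.65692736  1.58553779] [0.55006895 0.10589864 0.98083569] 0.9959635416666667
```

View pics/top0.png

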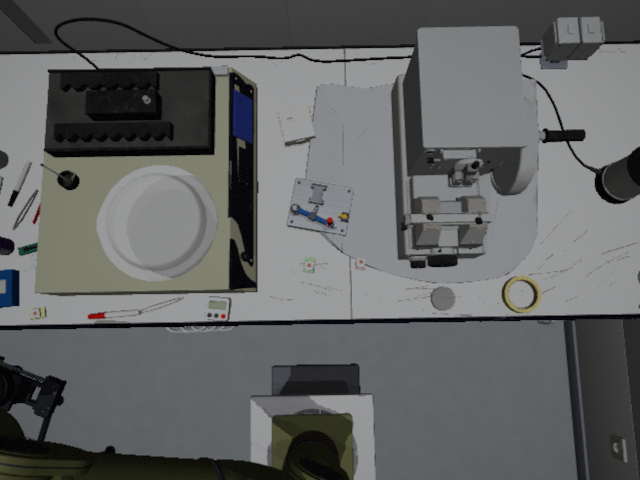

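View pics/side0.png

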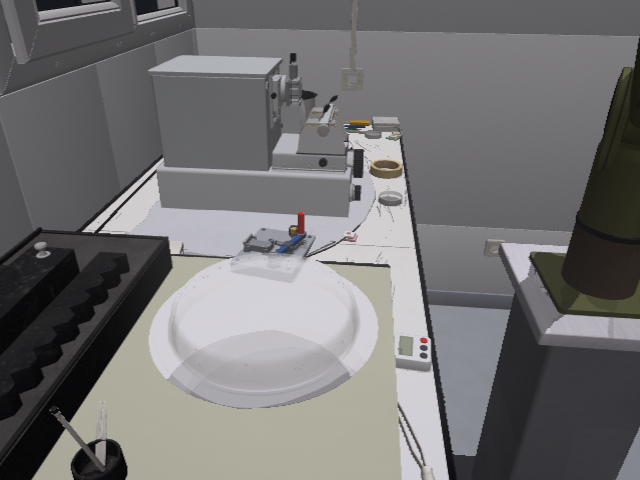

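The top view shows the green cassette at about (309,265), the pink one at (360,263), and the clamp at about (322,206). I'll zoom in and measure.

```bash
cat > h.py <<'E'
import numpy as np,cv2
from scipy.spatial.transform import Rotation as R
def ray(d,uv,z):
    "pixels -> world points on plane(s) z"
    M=R.from_rotvec(d["rvec"]).as_matrix();t=np.asarray(d["tvec"])
    uv=np.atleast_2d(uv).astype(float)
    c=np.c_[(uv[:,0]-d["cx"])/d["fx"],(uv[:,1]-d["cy"])/d["fy"],np.ones(len(uv))]
    C=-M.T@t; w=c@M
    return C+w*((np.asarray(z)-C[2])/w[:,2])[:,None]
def cloud(d):
    M=R.from_rotvec(d["rvec"]).as_matrix();t=np.asarray(d["tvec"]);h,w=d["range_z"].shape
    u,v=np.meshgrid(np.arange(w),np.arange(h));Z=d["range_z"]
    return (np.dstack([(u-d["cx"])/d["fx"]*Z,(v-d["cy"])/d["fy"]*Z,Z])-t)@M
def proj(d,p): return cv2.projectPoints(np.atleast_2d(p).astype(float),np.asarray(d["rvec"]),np.asarray(d["tvec"]),np.array([[d["fx"],0,d["cx"]],[0,d["fy"],d["cy"]],[0,0,1.]]),None)[0][:,0]
E
python3 - <<'E'
from h import *
d=dict(np.load("pics/top0.npz"))
im=d["image"];P=cloud(d)
c=im[170:280,270:400];cv2.imwrite("pics/z1.png",cv2.resize(c,None,fx=6,fy=5.4,interpolation=cv2.INTER_CUBIC)[:,:,::-1])
hsv=cv2.cvtColor(im,cv2.COLOR_RGB2HSV)
win=np.zeros(im.shape[:2],np.uint8);win[170:280,280:400]=1
for n,lo,hi in(("green",(40,40,60),(85,255,255)),("redpink",(0,40,60),(8,255,255)),("red2",(170,40,60),(180,255,255)),("blue",(100,90,40),(125,255,255))):
    m=cv2.inRange(hsv,lo,hi)*win
    k,l,s,ce=cv2.connectedComponentsWithStats(m)
    for i in range(1,k):
        if s[i,4]>6: print(n,s[i],ce[i].round(1),np.median(P[l==i],0).round(3),P[l==i][:,2].max().round(3))
for a,b in(((120,230),(150,300)),((220,250),(260,280))): pass
for uv in [(250,200),(245,280),(410,200),(410,260),(340,250),(290,110),(460,215),(440,298),(430,262),(330,150)]: print(uv,P[uv[1],uv[0]].round(3))
E
```

```text
green [305 258   9   3  27] [309. 259.] [0.505 0.    0.007] 0.015
green [304 270  10   2  14] [308.1 270.7] [0.473 0.005 0.005] 0.012
redpink [328 217   4   6  21] [329.5 219.9] [ 0.593 -0.056  0.098] 0.105
redpink [359 260   4   4  12] [360.5 261.5] [ 0.495 -0.138  0.013] 0.018
redpink [307 263   4   4  12] [308.8 264.7] [0.488 0.    0.014] 0.018
red2 [327 217   3   7   8] [327.4 219.6] [ 0.601 -0.05   0.052] 0.101
blue [297 208  13   9  56] [303.3 212. ] [0.626 0.013 0.05 ] 0.059
blue [314 216  13   9  58] [320.4 219.7] [ 0.604 -0.031  0.049] 0.055
(250, 200) [0.656 0.151 0.068]
(245, 280) [0.444 0.16  0.089]
(410, 200) [ 0.635 -0.258  0.121]
(410, 260) [ 0.492 -0.263  0.057]
(340, 250) [ 0.529 -0.084  0.005]
(290, 110) [0.917 0.046 0.035]
(460, 215) [ 0.569 -0.348  0.241]
(440, 298) [ 0.394 -0.345  0.014]
(430, 262) [ 0.477 -0.299  0.125]
(330, 150) [ 0.804 -0.062  0.023]
```

View pics/z1.png

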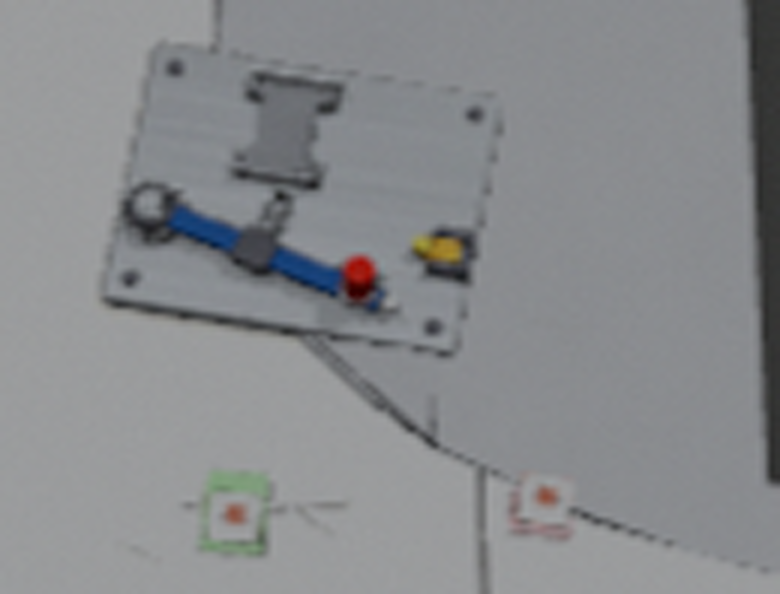

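In the zoom (6 px per pixel across, 5.4 down), the slab corners are at about (155,43), (500,95), (103,300) and (453,353). The green cassette's corners are at about (208,470), (272,475), (267,555) and (199,550), with the wax nearer the robot. The peg is at about (358,268), at rest, and the nest is empty. Next I'll refine the corners and fit the poses.

```bash
cat >> h.py <<'E'
def rigid(src,dst):
    s,t=src.mean(0),dst.mean(0);H=(src-s).T@(dst-t)
    a=np.arctan2(H[0,1]-H[1,0],H[0,0]+H[1,1]);c,q=np.cos(a),np.sin(a);Rm=np.array([[c,-q],[q,c]])
    T=t-Rm@s;return a,T,(src@Rm.T+T-dst)
E
python3 - <<'E'
from h import *
d=dict(np.load("pics/top0.npz"));P=cloud(d)
f=lambda L:np.array(L)/[6,5.4]+[270,170]-[.5-.5/6,.5-.5/5.4]
M=R.from_rotvec(d["rvec"]).as_matrix();print("cam",-M.T@d["tvec"])
ds=dict(np.load("pics/side0.npz"));Ms=R.from_rotvec(ds["rvec"]).as_matrix();print("side",-Ms.T@ds["tvec"])
q=ray(d,f([(155,43),(500,95),(103,300),(453,353)]),.025)[:,:2]
src=np.array([(37,67),(37,-95),(-97,67),(-97,-95)])/1e3
a,T,r=rigid(src,q);print("clamp yaw",np.degrees(a),T.round(4),(r*1e3).round(1).tolist())
c,s=np.cos(a),np.sin(a);Rm=np.array([[c,-s],[s,c]])
for n,uv,z in(("pivot",(152,200),.058),("pegtop",(358,268),.0995)):
    w=ray(d,f([uv]),z)[0,:2];print(n,w.round(4),((w-T)@Rm*1e3).round(1))
w=ray(d,f([(248,76),(342,88),(233,178),(322,187)]),.046)[:,:2];print("lugs",((w-T)@Rm*1e3).round(1).tolist())
g=ray(d,f([(208,470),(272,475),(267,555),(199,550)]),.006)[:,:2]
src=np.array([(14,-20),(-14,-20),(-14,20),(14,20)])/1e3   # own +y to the robot -> +x left... 
a,T2,r=rigid(src*[1,1],g);print("green yaw",np.degrees(a),T2.round(4),(r*1e3).round(1).tolist())
pk=P[255:272,350:370];print("pts pink",ray(d,[(360,263)],.006))
E
```

```text
cam [ 0.32883111 -0.0305813   1.37273236]
side [0.47092064 0.86367761 0.55508897]
clamp yaw -10.68913695039154 [ 0.6787 -0.0237] [[0.2, 1.5], [-0.0, -1.8], [0.2, 1.8], [-0.4, -1.5]]
pivot [0.6384 0.0344] [-50.4  49.5]
pegtop [ 0.5943 -0.0546] [-77.2 -46.1]
lugs [[21.5, 19.5], [22.5, -22.9], [-30.7, 17.2], [-28.6, -22.5]]
green yaw 84.53264714027611 [0.4905 0.0006] [[-0.3, -0.5], [0.1, 0.4], [0.3, 1.3], [-0.1, -1.2]]
pts pink [[ 0.49211961 -0.13674693  0.006     ]]
```

```bash
python3 -m pendant '{"travel":[[-43,-42,0],[-86,-84,0],[-129,-126,0],[-172,-168,0],[-215,-210,0],[-258,-252,0],[-300,-294,0],[-343,-336,0]],"spin":[-2,-4,-6,-8,-10,-12,-14,-15.7],"hand":[1,1,1,1,1,1,1,1]}' 10
```

```text
time: 1.1
ee_pos: [0.4249, 0.1433, 0.2386]
tcp_rot: [-0.15, -3.138, -0.0]
wrist_force: [1.3, -0.3, 0.5]
gripper_width: 0.999
```

```bash
python3 -m pendant '{"travel":[[-30,-50,0],[-60,-100,30],[-79,-136,70],[-79,-136,120],[-79,-136,160],[-79,-136,160]],"spin":[0,0,0,0,0,0],"hand":[1,0.5,0.2,0,0,0]}' 10
python3 - <<'E'
from h import *
from rig import get_image
d=get_image("side");np.savez("pics/side1.npz",**d)
for n,w in(("g",[.4905,.0006,.006]),): u=proj(d,[w])[0];print(u)
u,v=int(u[0]),int(u[1])
cv2.imwrite("pics/z2.png",cv2.resize(d["image"][v-50:v+30,u-70:u+50],None,fx=6,fy=6,interpolation=cv2.INTER_CUBIC)[:,:,::-1])
d=get_image("top");np.savez("pics/top1.npz",**d)
E
```

```text
time: 1.85
ee_pos: [0.4879, 0.002, 0.0765]
tcp_rot: [-0.151, -3.132, 0.002]
wrist_force: [-0.1, -0.8, -0.2]
gripper_width: 0.503
[347.32030883 267.85852071]
```

View pics/z2.png

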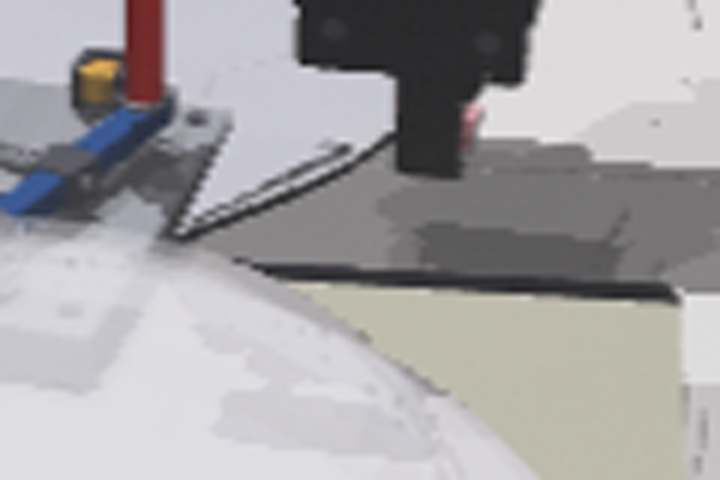

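The side view shows the open fingers above the bench at about (430,170) in the crop. The bath hides the cassette. I'll go down in stages.

```bash
python3 -m pendant '{"travel":[[0,0,30],[0,0,55],[0,0,68],[0,0,68],[0,0,68]],"spin":[0,0,0,0,0],"hand":[0,0,0,0,0]}' 10
```

```text
time: 2.58
ee_pos: [0.4906, 0.0021, 0.0118]
tcp_rot: [0.152, 3.136, 0.001]
wrist_force: [0.4, 0.6, 0.4]
gripper_width: 0.501
```

```bash
python3 -m pendant '{"travel":[[0,1,5],[0,1,8.5],[0,1,8.5],[0,1,8.5],[0,1,8.5],[0,1,8.5],[0,1,8.5],[0,1,8.5]],"spin":[0,0,0,0,0,0,0,0],"hand":[0,0,0,-1,-1,-1,-1,-1]}' 10
```

```text
time: 3.58
ee_pos: [0.49, 0.0031, 0.0022]
tcp_rot: [0.152, 3.138, 0.0]
wrist_force: [-0.0, -0.8, -1.1]
gripper_width: 0.317
```

The grip width of 28 mm matches the cassette. The jaws have now centred it at a known TCP, so I'll let go, clear the view and use it to calibrate the camera.

```bash
python3 -m pendant '{"travel":[[0,0,0],[0,0,0],[0,0,0],[0,0,-50],[0,0,-110],[0,0,-170],[0,60,-200],[0,120,-200]],"spin":[0,0,0,0,0,0,0,0],"hand":[0.3,0.3,0.3,0.3,0.3,0.3,0.3,0.3]}' && python3 -m pendant '{"travel":[[0,60,0],[0,120,0],[0,150,0],[0,150,0]],"spin":[0,0,0,0],"hand":[0.3,0.3,0.3,0.3]}'
python3 - <<'E'
from h import *
from rig import get_image
I=[get_image("top") for _ in range(4)];d=I[0];np.savez("pics/top2.npz",**d)
im=np.mean([i["image"].astype(float) for i in I],0).clip(0,255).astype(np.uint8)
cv2.imwrite("pics/avg2.png",im[:,:,::-1])
a=cv2.resize(im[178:242,283:358],None,fx=10,fy=9,interpolation=cv2.INTER_CUBIC)
cv2.imwrite("pics/z3.png",a[:,:,::-1])
b=cv2.resize(im[250:280,290:330],None,fx=18,fy=18,interpolation=cv2.INTER_CUBIC)
cv2.imwrite("pics/z4.png",b[:,:,::-1])
E
```

```text
time: 4.58
ee_pos: [0.5033, 0.1209, 0.2048]
tcp_rot: [0.159, 3.132, 0.002]
wrist_force: [1.1, 0.8, -1.0]
gripper_width: 0.646
time: 5.08
ee_pos: [0.515, 0.2732, 0.202]
tcp_rot: [-0.145, -3.138, -0.003]
wrist_force: [-0.8, -0.2, -0.2]
gripper_width: 0.65
```

View pics/z3.png

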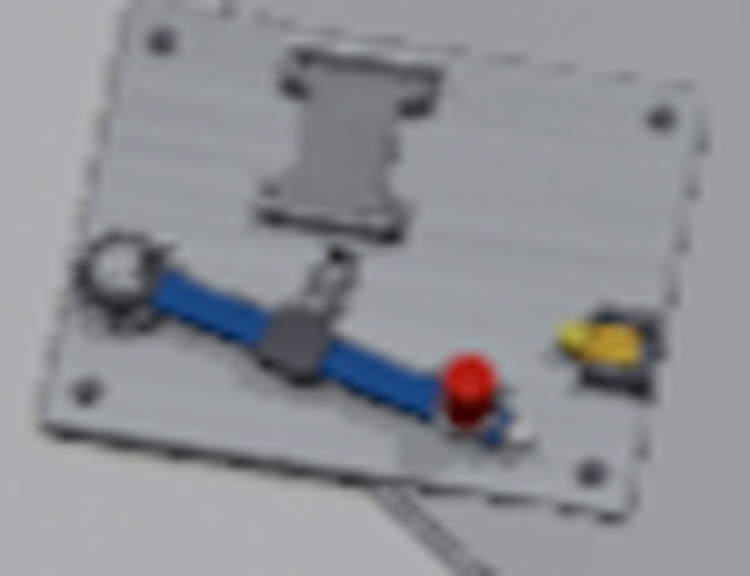

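View pics/z4.png

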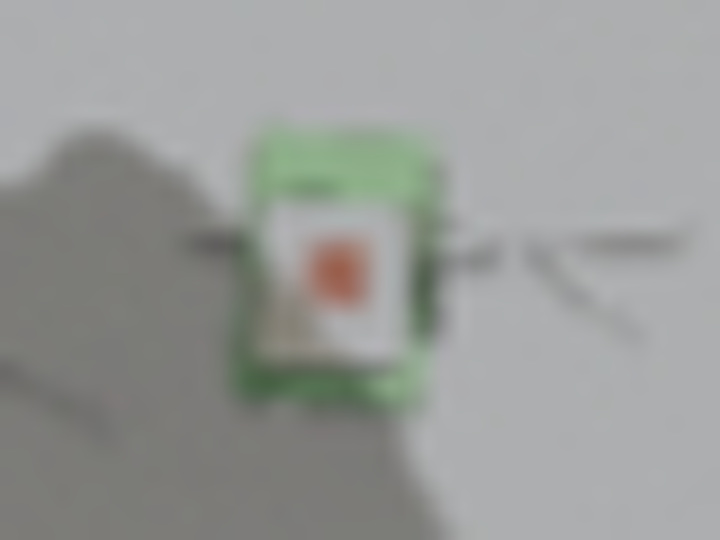

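The zooms show the nest floor's centre at about (349,144) in z3, the screws at (162,41), (660,118), (87,391) and (592,472), and the peg top at about (470,365). In z4 the cassette's corners are (258,128), (440,138), (425,408) and (237,395).

Run:
```python
from h import *
d=dict(np.load("pics/top2.npz"))
f=lambda L,k,o:(np.atleast_2d(L)+.5)/k+o-.5
A=lambda L:f(L,[10,9],[283,178]);B=lambda L:f(L,18,[290,250])
g=ray(d,B([(258,128),(440,138),(425,408),(237,395)]),.006)[:,:2]
a,T,r=rigid(np.array([(14,-20),(-14,-20),(-14,20),(14,20)])/1e3,g);print("green",np.degrees(a),T.round(4),(r*1e3).round(1).tolist())
s=ray(d,A([(162,41),(660,118),(592,472),(87,391)]),.025)[:,:2];print("screw spans",[round(np.linalg.norm(s[i]-s[i-1])*1e3,1) for i in range(4)])
L=np.linalg.norm(s[0]-s[3])/2,np.linalg.norm(s[0]-s[1])/2
src=np.array([(L[0],L[1]),(L[0],-L[1]),(-L[0],-L[1]),(-L[0],L[1])])+[-.03,-.014]
a,T,r=rigid(src,s);print("clamp screws",np.degrees(a),T.round(4),(r*1e3).round(1).tolist())
c=ray(d,A([(125,5),(705,92),(630,518),(45,425)]),.025)[:,:2]
a2,T2,r=rigid(np.array([(37,67),(37,-95),(-97,-95),(-97,67)])/1e3,c);print("clamp corners",np.degrees(a2),T2.round(4),(r*1e3).round(1).tolist())
Rm=R.from_euler("z",a).as_matrix()[:2,:2]
for n,uv,z in(("floor",(349,144),.039),("pivot",(122,260),.058),("peg",(470,367),.0995),("wallL",(290,48),.049),("wallR",(440,70),.049),("lugL",(255,222),.044),("lugR",(402,242),.044),("floor L",(302,140),.039),("floorR",(396,150),.039)):
    w=ray(d,A(uv),z)[0,:2];print(n,w.round(4),((w-T)@Rm*1e3).round(1))
```

```text
green 85.40707526157479 [0.4909 0.0021] [[-0.1, 0.4], [-0.4, -0.3], [0.3, 0.0], [0.1, -0.1]]
screw spans [np.float64(109.6), np.float64(137.4), np.float64(110.2), np.float64(137.8)]
clamp screws -11.149556193003265 [ 0.6793 -0.024 ] [[-0.0, -0.0], [-0.3, 0.0], [0.4, 0.2], [-0.1, -0.2]]
clamp corners -10.639523370775539 [ 0.678 -0.024] [[1.0, 0.2], [1.1, -1.8], [-0.5, -0.6], [-1.6, 2.2]]
floor [ 0.6777 -0.0255] [-1.3 -1.8]
pivot [0.6389 0.0348] [-51.   49.9]
peg [ 0.5966 -0.0554] [-75.1 -46.8]
wallL [ 0.7047 -0.0103] [22.2 18.4]
wallR [ 0.6972 -0.0502] [ 22.6 -22.2]
lugL [ 6.531e-01 -1.000e-04] [-30.4  18.4]
lugR [ 0.6463 -0.0392] [-29.4 -21.2]
floor L [ 0.6791 -0.0129] [-2.3 10.9]
floorR [ 0.6756 -0.0381] [ -0.9 -14.5]
```

The camera and the jaws agree to about 1 mm: the cassette reads y = 2.1 mm with the TCP at 3.1 mm. The clamp yaw is about -11° and the nest is at about (0.679, -0.024). I'll retrace the move and grasp the cassette again.

```bash
python3 -m pendant '{"travel":[[0,-60,0],[0,-120,0],[0,-180,0],[0,-235,0],[0,-270,0],[0,-270,50],[0,-270,100],[0,-270,150]],"spin":[0,0,0,0,0,0,0,0],"hand":[0.3,0.1,0,0,0,0,0,0]}' && python3 -m pendant '{"travel":[[0,0,20],[0,0,40],[0,0,50],[0,0,50],[0,0,50],[0,0,50],[0,0,50],[0,0,50]],"spin":[0,0,0,0,0,0,0,0],"hand":[0,0,0,0,-1,-1,-1,-1]}' 12
```

```text
time: 6.28
ee_pos: [0.4898, -0.0006, 0.0513]
tcp_rot: [0.157, 3.137, -0.0]
wrist_force: [0.6, 0.0, -0.4]
gripper_width: 0.499
time: 7.28
ee_pos: [0.4903, 0.0014, 0.0028]
tcp_rot: [0.152, 3.137, 0.0]
wrist_force: [-0.1, -0.7, 6.7]
gripper_width: 0.319
```

```bash
python3 -m pendant '{"travel":[[0,0,-20],[0,0,-60],[0,0,-110],[0,0,-130],[-50,-2,-130],[-100,-4,-130],[-150,-6,-130],[-189,-7,-130]],"spin":[0,0,0,0,1.5,3,4.5,5.5],"hand":[-1,-1,-1,-1,-1,-1,-1,-1]}' 12 && python3 -m pendant '{"travel":[[0,0,0],[0,0,0]],"spin":[0,0],"hand":[-1,-1]}'
```

```text
time: 8.28
ee_pos: [0.6788, -0.0244, 0.1322]
tcp_rot: [0.305, 3.126, 0.0]
wrist_force: [0.7, -0.3, -0.0]
gripper_width: 0.318
time: 8.52
ee_pos: [0.6758, -0.0235, 0.1316]
tcp_rot: [-0.301, -3.125, 0.0]
wrist_force: [-0.4, -0.7, 0.1]
gripper_width: 0.322
```

```bash
python3 -m pendant '{"travel":[[-2,0,30],[-2,0,55],[-2,0,74],[-2,0,76],[-2,0,76],[-2,0,76]],"spin":[0,0,0,0,0,0],"hand":[-1,-1,-1,-1,-1,-1]}'
python3 - <<'E'
from h import *
from rig import get_image,arm
print(arm.get_obs()["ee_pos"])
d=get_image("top")
cv2.imwrite("pics/z5.png",cv2.resize(d["image"][170:240,280:360],None,fx=8,fy=8,interpolation=cv2.INTER_CUBIC)[:,:,::-1])
E
```

```text
time: 9.28
ee_pos: [0.68, -0.0241, 0.0573]
tcp_rot: [0.302, 3.125, 0.001]
wrist_force: [-0.7, -0.3, -0.2]
gripper_width: 0.314
[ 0.6799521  -0.0240566   0.05727758]
```

```bash
python3 -m pendant '{"travel":[[0,0,4],[0,0,7],[0,0,10],[0,0,12],[0,0,12],[0,0,12]],"spin":[0,0,0,0,0,0],"hand":[-1,-1,-1,-1,-1,-1]}'
```

```text
time: 10.07
ee_pos: [0.6793, -0.0241, 0.0442]
tcp_rot: [0.302, 3.127, 0.0]
wrist_force: [-0.0, 0.4, -0.1]
gripper_width: 0.315
```

```bash
python3 -m pendant '{"travel":[[0,0,1],[0,0,2],[0,0,3],[0,0,3],[0,0,3]],"spin":[0,0,0,0,0],"hand":[-1,-1,-1,-1,-1]}'
```

```text
time: 10.7
ee_pos: [0.6793, -0.0241, 0.042]
tcp_rot: [0.302, 3.127, -0.0]
wrist_force: [-2.2, -0.2, 4.9]
gripper_width: 0.319
```

Contact came at TCP z 0.042, which is floor height; perched on the lugs it would have been about 0.047. So the cassette is in the nest, and I'll release and back up.

```bash
python3 -m pendant '{"travel":[[0,0,0],[0,0,0],[0,0,0],[0,0,-15],[0,0,-50],[0,0,-100],[30,30,-120],[60,90,-120]],"spin":[0,0,0,0,0,0,0,0],"hand":[0,0,0,0,0,0,-0.5,-1]}' && python3 -m pendant '{"travel":[[0,60,-20],[0,110,-40],[0,110,-40],[0,110,-40]],"spin":[0,0,0,0],"hand":[-1,-1,-1,-1]}'
python3 - <<'E'
from h import *
from rig import get_image
d=get_image("top");np.savez("pics/top3.npz",**d)
cv2.imwrite("pics/z6.png",cv2.resize(d["image"][175:245,283:358],None,fx=9,fy=8,interpolation=cv2.INTER_CUBIC)[:,:,::-1])
E
```

```text
time: 11.7
ee_pos: [0.6404, 0.0692, 0.1645]
tcp_rot: [0.311, 3.12, -0.001]
wrist_force: [1.7, 1.0, -0.4]
gripper_width: 0.298
time: 12.2
ee_pos: [0.6598, 0.1784, 0.2016]
tcp_rot: [0.302, 3.127, -0.002]
wrist_force: [-0.1, -1.0, -0.2]
gripper_width: 0.008
```

View pics/z6.png

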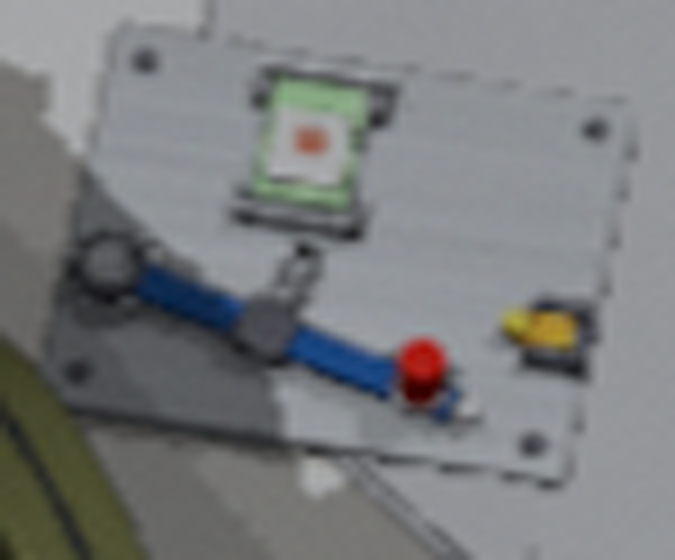

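The cassette is seated wax up between the lugs, at about (310,140) in the crop, against the back wall. The peg is still at rest at about (421,365). Next I'll go behind the peg with the fingers shut.

```bash
python3 -m pendant '{"travel":[[13,-60,0],[26,-120,0],[39,-180,0],[53,-241,0],[53,-241,0],[53,-241,50],[53,-241,100],[53,-241,120]],"spin":[0,0,0,0,0,0,0,0],"hand":[-1,-1,-1,-1,-1,-1,-1,-1]}' 40 && python3 -m pendant '{"travel":[[0,0,10],[0,0,18],[0,0,18],[0,0,18]],"spin":[0,0,0,0],"hand":[-1,-1,-1,-1]}'
```

```text
time: 13.25
ee_pos: [0.5599, -0.0476, 0.0785]
tcp_rot: [-0.303, -3.123, 0.001]
wrist_force: [-0.4, -0.4, 0.7]
gripper_width: 0.005
time: 13.75
ee_pos: [0.5623, -0.0471, 0.0639]
tcp_rot: [0.302, 3.125, 0.0]
wrist_force: [-0.2, -0.4, 0.3]
gripper_width: 0.003
```

```bash
python3 -m pendant '{"travel":[[-6,0,0],[-12,0,0],[-18,0,0],[-24,0,0],[-28,0,0],[-28,0,0]],"spin":[0,0,0,0,0,0],"hand":[-1,-1,-1,-1,-1,-1]}' && python3 -m pendant '{"travel":[[-4,0,0],[-8,0,0],[-12,0,0],[-16,0,0],[-20,0,0],[-20,0,0]],"spin":[0,0,0,0,0,0],"hand":[-1,-1,-1,-1,-1,-1]}'
```

```text
time: 14.5
ee_pos: [0.5866, -0.054, 0.0626]
tcp_rot: [-0.304, -3.121, 0.004]
wrist_force: [-6.6, -1.2, 3.3]
gripper_width: 0.002
time: 15.25
ee_pos: [0.6016, -0.0588, 0.062]
tcp_rot: [-0.303, -3.112, 0.009]
wrist_force: [-13.1, -3.2, 8.9]
gripper_width: 0.006
```

```bash
python3 -m pendant '{"travel":[[-4,0,0],[-8,0,0],[-12,0,0],[-15,0,0],[-15,0,0]],"spin":[0,0,0,0,0],"hand":[-1,-1,-1,-1,-1]}'
python3 - <<'E'
from h import *
from rig import arm
o=arm.get_obs();p=o["ee_pos"][:2]-np.array([.679,-.0235])
c,s=np.cos(np.radians(11)),np.sin(np.radians(11));x=c*p[0]-s*p[1];px=x*1e3+16;print(x,px,np.arcsin((px+52.5)/100)+.2477)
E
```

```text
time: 15.88
ee_pos: [0.618, -0.0619, 0.0617]
tcp_rot: [-0.304, -3.115, 0.008]
wrist_force: [-10.2, -2.8, 2.7]
gripper_width: 0.004
-0.05251866389818552 -36.51866389818552 0.40820158101778303
```

```bash
python3 -m pendant '{"travel":[[-2,0,0],[-4,0,0],[-5,0,0],[-5,0,0],[-5,0,0],[-5,0,0]],"spin":[0,0,0,0,0,0],"hand":[-1,-1,-1,-1,-1,-1]}'
python3 - <<'E'
from h import *
from rig import arm,get_image
o=arm.get_obs();p=o["ee_pos"][:2]-np.array([.679,-.0235])
c,s=np.cos(np.radians(11)),np.sin(np.radians(11));x=c*p[0]-s*p[1];px=x*1e3+16;print(x,px,np.arcsin((px+52.5)/100)+.2477)
t=get_image("top");d=get_image("side")
u,v=proj(d,[.65,-.04,.05])[0].astype(int);print(u,v)
A=cv2.resize(t["image"][175:245,283:358],(640,597),interpolation=cv2.INTER_CUBIC)[:440]
B=cv2.resize(d["image"][v-45:v+35,u-70:u+70],(700,400),interpolation=cv2.INTER_CUBIC)
cv2.imwrite("pics/z7.png",cv2.resize(A,(400,300))[:,:,::-1]);
C=np.zeros((600,780,3),np.uint8);C[:275,:400]=cv2.resize(A,(400,275));C[275:,:]=cv2.resize(B,(780,325))
cv2.imwrite("pics/z7.png",C[:,:,::-1])
E
```

```text
time: 16.62
ee_pos: [0.6225, -0.0622, 0.0617]
tcp_rot: [-0.303, -3.114, 0.007]
wrist_force: [-9.9, -2.0, 3.5]
gripper_width: 0.006
-0.048104121759138634 -32.104121759138636 0.4531000147151642
273 235
```

View pics/z7.png

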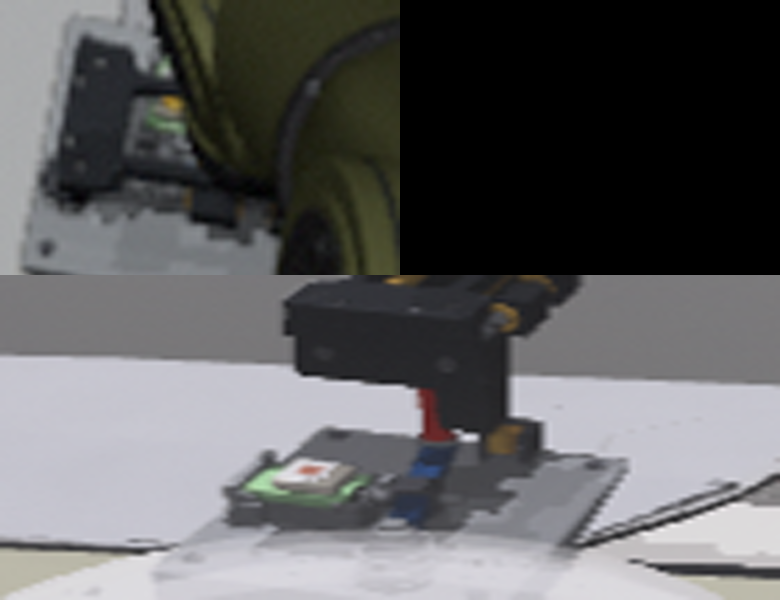

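The side view shows the fingers against the red peg at about (430,415). The pad tip is on the cassette's near end at about (380,490), and the cassette is level and wax up in the nest. I'll check that it holds, then hand in.

```bash
python3 -m pendant '{"travel":[[0,0,0],[0,0,0],[0,0,0],[0,0,0]],"spin":[0,0,0,0],"hand":[-1,-1,-1,-1]}' && python3 -c "
from rig import order;print(order.hand_in())"
```

```text
time: 17.23
ee_pos: [0.6224, -0.0622, 0.0617]
tcp_rot: [-0.303, -3.114, 0.007]
wrist_force: [-10.4, -0.9, 3.7]
gripper_width: 0.005
the job is handed in; nothing more can be done
None
```

The green cassette is in the nest, wax side up and released. The shut fingers are holding the red peg past its click, with the sprung pad against the cassette. I handed the job in like that at 17.2 s.

- **Seating:** the cassette met the nest floor at TCP z 42 mm; resting on the lugs it would have been about 47 mm. The top picture after release showed it between the lugs, against the back wall.
- **Click:** the push force on the peg rose to about 13.5 N, then fell to about 10.5 N further on, which fits the pawl clicking over. I did not see the pawl itself move.
- **Hold:** the arm angle worked out from the TCP position is about 0.45 rad, give or take 0.03. It stayed steady over the last half second at about 10 N, with no force jump from the stop.
- **Last pictures:** the side view showed the pad tip at the cassette and the cassette level. In the top view the gripper hid the arm and pad, so the angle was not checked independently by camera.
- **Disagreements:** different marks on the clamp gave nest positions up to about 2 mm apart, and the camera and gripper differed by about 1 mm. Neither stopped the cassette seating.
- **Bystanders:** no move was commanded near the pink cassette, the timer or the dish, but I did not check them at the end.

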